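# Touch up an awl point on the bench hone

## Task

Put a fresh point on the awl: push it down past the sprung orange jaw until it lies home in the hone's fork clip, with its point reaching in through the gap in the white housing over the honing disc, and let the jaw close over it. Then fit the orange bayonet lid into the housing and turn it clockwise to the green run mark, halfway to where it would click locked. Finish while still holding the lid there against its spring, never letting it go on into the lock, and leave the other things on the table alone.

Things in the scene. Friction and masses are not known exactly. Their poses are not given: they have to be found in the camera images.
- hone: bench hone, fixed, its place and turn about the vertical vary. Origin at table level on the axis of its round white motor housing (100 mm outside diameter, open top); z up; the tool clip lies out along its +y. Grey base plate 124 mm wide in x, from y=-62 to y=170 mm, top at z=12. All mm figures of the hone below are in this frame
- hone_mouth (a point): centre of the housing's mouth, level with the rim top (z=70 mm); axes as hone. The mouth is 76 mm across in a flange 5 mm thick, hollow below it (92 mm across); two lug notches 15 mm wide are cut in the flange at +x and -x, out to 46 mm from the axis
- tool_gap (a point): middle of the open-topped gap in the housing wall at +y (x=0, y=48, z=50): at least 12 mm wide, from z=42 up through the rim; a seated awl's spike passes through it
- disc_top (a point): centre of the grey honing disc's top face inside the housing, z=46.5; disc 68 mm in diameter, with a brass nut 14 mm across and 5 mm high in the middle
- open_mark (a point): white mark on the dark collar outside the rim at +x: a pointer line of the lid is here when the lid goes in
- run_mark (a point): green mark on the collar, 32 degrees (0.56 rad) clockwise from the white one seen from above: the run position, where the lid is to be held
- lock_mark (a point): red mark on the collar, 68 degrees clockwise from the white one: locked with a click, not wanted
- fork (a point): middle of the flat bottom of the front fork's slot (x=0, y=79, z=43). Fork from y=70 to 88, slot 18 mm wide along y, prongs up to z=73. The rear rest has the same slot, 20 mm wide, from y=145 to 151, prongs up to z=63
- clip_seat (a point): on the axis of a seated tool, midway between fork and rear rest (x=0, y=116, z=50); axes as hone. 57 mm free along y for fingers here, open to both sides and down to the base plate. With the middle of the awl's handle here and its point towards the housing, the point lies 26 mm from the housing axis, over the disc
- clip_jaw (a joint): sprung orange jaw over the fork's slot (y=74 to 84), hinged at its +x prong: 0 closed (underside of its tip 61 mm above the table, reaching to x=1 mm; it cannot swing up); grows to 1.35 rad as a rod pushes it down and aside (4 to 12 N), then springs back to 0 above the seated rod
- run_ring (a joint): sprung ring with two yellow dogs inside the housing, turned by the lid's lugs: 0 at rest, grows as the lid turns clockwise seen from above; lid angle = value + 0.07 rad (free play). Return torque 0.08 Nm at 0, 0.15 at 0.5. Run mark: 0.49 rad. From 0.70 the lugs ride up on the lock's sprung noses (about 1 Nm), click at 1.1, stop 1.15
- lid: orange bayonet lid, 120 g. Origin: centre of its underside. Grey spigot 72 mm wide (66 at its chamfered foot), z=0 to 12 mm, with two lugs at its foot along +x and -x, 10 mm wide, 5 high, out to 43 mm from the axis; plate 94 mm wide, z=12 to 19, with white pointer lines along +x and -x; grip bar along x, 60 long, 20 wide, z=19 to 49. Seated: origin at z=58 mm. Either way round fits
- tool_rest: low wooden tool rest 116 x 84 mm, fixed, with two grooves along its y at x=-28 and x=+28 mm (bottoms 24 mm up), made by two combs at y=-36 and y=+36, 8 mm thick and 33 mm high; between the combs only a 4 mm plate. Origin under its centre
- awl: awl, 140 mm long, about 45 g: white round handle with orange butt, 14 mm diameter, 100 mm long, then a brass ferrule and a steel spike 5 mm thick. Origin on its axis at the middle of the handle; +x along the axis towards the point, the handle runs from x=-50 to +50 mm. At the start it lies level in one groove of the tool rest, axis 31 mm above the table
- awl_point (a point): tip of the awl's spike, 90 mm from the middle of the handle along its +x
- seam_ripper: bystander: green seam ripper in the rest's other groove, handle 14 mm diameter, 122 mm long, origin near mid-handle on its axis
- rotary_cutter: bystander: grey and orange rotary cutter lying flat, about 160 mm long
- spool_black: bystander: standing spool of black thread, 28 mm diameter, 50 mm high
- spool_blue: bystander: standing spool of blue thread, 28 mm diameter, 50 mm high
- pin_box: bystander: square pin box with white lid, 68 mm, 31 mm high
Things that resemble listed ones, but are neither listed nor needed, are in the scene too. Of the things like the awl, leave any that is red; of the rest the smaller one is meant.

How it is judged:
On the way, in this order (a step that is already met when the one before it is completed fails the run):
1. the awl lies home in the fork clip under the closed jaw, its point through the housing gap over the disc (z of awl in the frame of hone between 0.0465 and 0.053 m and z of awl_point in the frame of hone between 0.0455 and 0.0545 m and x of awl_point in the frame of hone between -0.005 and 0.005 m and y of awl_point in the frame of hone between 0.011 and 0.034 m and angle between the x axis of awl and the y axis of hone, either way round below 0.08 rad and value of joint clip_jaw below 0.2 rad), for 0.3 s.
2. the lid is seated in the housing with its lugs through the notches, not yet turned (z of lid in the frame of hone between 0.055 and 0.0605 m and horizontal distance between lid and hone below 0.004 m and angle between lid's own z axis and vertical below 0.06 rad and value of joint run_ring below 0.25 rad), for 0.1 s.
At the end, for the whole second after the job is handed in: Awl level in the clip (axis 50 mm up, within 3.5), jaw below 0.2 rad, point within 5 mm of the gap's middle, 11-34 mm from the housing axis; lid flat on the rim (3 mm), within 4 mm of centre, gripped (over 2 N), still, run_ring 0.33 to 0.65 rad (9 degrees either side of green) (all of step 1 and z of lid in the frame of hone between 0.055 and 0.0605 m and horizontal distance between lid and hone below 0.004 m and angle between lid's own z axis and vertical below 0.06 rad and value of joint run_ring between 0.33 and 0.65 rad and angle between the x axis of lid and the x axis of hone, either way round between 0.3 and 0.8 rad and velocity of joint run_ring between -0.1 and 0.1 rad/s and contact force between the fingers and lid above 2 N); the arm keeps its last pose, push and grip.
It fails at once if the lid is turned on into the lock (run_ring above 0.95 rad) (value of joint run_ring above 0.95 rad).
It fails at once if a bystander is shifted by more than 40 mm or knocked over (distance of any of seam_ripper, rotary_cutter, spool_black, spool_blue, pin_box from where it was at the start of the episode above 0.04 m or angle between any of spool_black, spool_blue's own z axis and vertical above 0.5 rad).
It also fails if it takes over 58 s, if anything falls off the work surface, if the arm or the gripper's body presses on something with over 40 N, if the wrist force passes 120 N, or if a joint passes its speed limit or range.

## Robot

A 7-joint arm with a two-finger parallel gripper is mounted at the origin on the work surface. World frame = base frame: x ahead of the robot, y to its left, z up, the work surface at z = 0. Lengths are in m, angles in rad, forces in N, time in s.
With the tool pointing down it reaches from about 0.4 to 0.85 m from the base axis. Payload 4.5 kg.
Tool frame: the origin (TCP) lies between the finger pads; the fingertips stand 19 mm ahead of it and the grasp point (between the pads) is the TCP (r.tips_ahead is the distance from the TCP to the fingertips, in m); z points along the fingers, y is the line along which they close (so a half turn about z gives the same grasp; the last joint's range is limited). The gripper opens to 88 mm and grips with 3 to 60 N. Pads are 18 mm wide; open, the fingers measure 123 mm over their backs; the gripper's body (75 mm by 187 mm) begins 45 mm behind the grasp point.
Start: joints at [-1.274, 0.689, -0.195, 1.565, 0.157, 0.902, -0.215], TCP at [0.162, 0.604, 0.258] pointing down, gripper open.
Joint ranges: [-3.01, 3.01], [-0.46, 2.08], [-1.47, 1.51], [0.13, 2.56], [-1, 4.14], [0.04, 2.09], [-2.66, 2.66]. Speed limits (rad/s): [2.57, 2.57, 3.14, 3.14, 3.14, 3.14, 3.14].

## Interface

Orientations are given as a unit quaternion [x, y, z, w].
In Python, from plant import r, cams, models gives the robot as it stands. The module is installed in compiled form; this text tells all that it offers.
- The arm moves only by the tool jog_arm, never from a script. Its arguments are lists of equal length, an entry for each row: "turn": the turn, a rotation vector about the tool's x, y, z in rad, a list of three; "translation": the shift along the tool's x, y, z in m, a list of three; "grip": the closure, from 0 (fully open) to 1 (shut). In form: {"turn": [[ax, ay, az], ...], "translation": [[tx, ty, tz], ...], "grip": [grip, ...]}. A call has 1 to 20 rows; each row is the pose to reach, as a shift and turn from the pose commanded when the call began, along the tool's axes at that moment; what a row does not reach only later rows make up. A row lasts 1/8 s, in which the tool goes at most 62.5 mm and 10.7 degrees, less where a joint would pass 70% of its speed; a pose out of reach is approached as far as the arm can. A call with a gripper value outside its range is refused whole. The fingers move at their own pace and stop on an object; "force" is the grip in N (left out, the last holds). Time passes only in rows, so rows that repeat a pose let the fingers close. It gives the time, the measured TCP pose, the force, the opening and the grip force at its end, in the units of the state.
- r.get_state(): the state, without advancing time (a new reading comes with each control period).
- cams.snapshot(name): name is "scene" or "top" or "wrist"; returns the picture (420x560x3 uint8, red, green, blue); there is no depth.
- cams.camera_params(name): a dict with "fx", "fy", "cx", "cy" (pixels), "eye" and "orientation" of the camera in the world. Camera axes: x right, y up, looking along -z (the intrinsics and any distortion apply to the point x, -y, -z); pixel columns grow to the right and rows downward; lengths in m; the calibration is good to about 2 mm. A picture is of the moment at which its call begins: read the wrist's pose just before it. camera_params takes no time and is no camera call; for the wrist camera it gives the pose at the moment of the call.
- r.finish_job(): hands the job in; it is judged then, once.
Trained networks look in the newest picture that a camera, given by its name, has taken for a name from the list of things; names that differ only in an ending like _2 or _b are one class to them, and where a whole thing is asked for, a point or a joint stands for the part that bears it (a point fixed in the world has none). Each returns a list of dicts, best first, with "p" (0 to 1); they miss things now and then, are a little off and sometimes report something else, mostly with a low value. They report only what shows in the picture. A call takes as long as a camera call. They do not tell look-alikes from the thing itself.
- models.find_in(camera, name): "position" ([x, y, z] in m, in world coordinates, good to about 4 mm: the middle of the surface that is visible of it).
- models.masks_of(camera, name): "pixels" (420x560 bool, what is visible of it).
- models.place_of(camera, name): "position" ([x, y, z] in m, in world coordinates, good to about 4 mm: a listed point, or the origin of a listed thing).
The state is a dict: "clock": time; "q": joint angles; "qd": joint speeds; "joint_torque": joint torques, N m; "tool_pos": TCP position; "eef_rot": TCP orientation; "contact_force": force on the tool from outside, world axes, zero at the start; "moment": the same for the moment, N m; "opening": opening from 0.0 (shut) to 1.0 (fully open); "finger_force": force on a finger pad.
Only numpy, scipy, OpenCV 4.12 (cv2) and the standard library are available. Lean on these libraries where they do the work, as an engineer would, in place of code of your own. Each camera call takes 0.05 s, during which the arm holds its last target. There are 200 camera calls.

## Working session

There is one attempt and no reset: what is moved stays moved. The work goes in short steps, Python scripts to look and compute and a tool call to move; the robot and the scene stay as the last step left them, time stands still between calls to the robot, and variables do not carry over. Pictures are saved under pics/ and viewed, at most 11 in all, crops included, and the job is handed in when it is done.

Besides the shell and the picture viewer there is one more tool, called after "Emit:" as a command line: name --argument value ..., lists and objects as JSON in quotes. jog_arm: Moves the arm, as the interface text tells. Its arguments: {"type":"object","properties":{"turn":{"type":"array"},"translation":{"type":"array"},"grip":{"type":"array"},"force":{"type":"number"}},"required":["turn","translation","grip"]}

```bash
mkdir -p pics; cat > h.py <<'E'
import numpy as np, cv2
from scipy.spatial.transform import Rotation as R
from plant import r,cams,models
def snap(n,f):
    im=cams.snapshot(n); cv2.imwrite('pics/'+f,im[:,:,::-1]); return im
def ray(p,u,v):
    K=np.array([[p['fx'],0,p['cx']],[0,p['fy'],p['cy']],[0,0,1.]])
    x,y=(u-p['cx'])/p['fx'],(v-p['cy'])/p['fy']
    return np.array(p['eye']),R.from_quat(p['orientation']).apply([x,-y,-1])
def onz(p,u,v,z):
    e,d=ray(p,u,v); return e+d*(z-e[2])/d[2]
def proj(p,X):
    c=R.from_quat(p['orientation']).inv().apply(np.array(X)-p['eye']); return p['cx']-p['fx']*c[0]/c[2],p['cy']+p['fy']*c[1]/c[2]
E
python3 - <<'E'
from h import *
a=snap('top','top1.png');b=snap('scene','sc1.png')
for c in('top','scene'):
  p=cams.camera_params(c);print({k:(np.round(v,4).tolist() if not isinstance(v,str) else v) for k,v in p.items()})
for n in('hone','hone_mouth','tool_gap','clip_seat','fork','open_mark','run_mark','lid','awl','awl_point','tool_rest','seam_ripper'):
  for d in models.place_of('top',n)[:4]: print(n,round(d['p'],2),np.round(d['position'],4).tolist())
s=r.get_state();print(s['clock'],s['tool_pos'],s['eef_rot'],s['opening'])
E
```

```text
{'fx': 453.5988, 'fy': 453.5988, 'cx': 281.1633, 'cy': 205.4145, 'eye': [0.3768, 0.0857, 1.6998], 'orientation': [0.0214, -0.0358, -0.7, 0.7129]}
{'fx': 408.3286, 'fy': 408.3286, 'cx': 291.1516, 'cy': 203.608, 'eye': [1.0607, 0.5412, 0.9398], 'orientation': [0.1472, 0.3126, 0.8593, 0.3772]}
hone 0.9 [0.5185, -0.0171, -0.006]
hone 0.29 [0.5435, 0.0555, 0.0431]
hone 0.26 [0.5751, -0.0296, 0.0691]
hone_mouth 0.61 [0.5227, -0.0214, 0.0735]
tool_gap 0.91 [0.5345, 0.0319, 0.0523]
clip_seat 0.78 [0.5505, 0.093, 0.05]
fork 0.63 [0.5423, 0.0579, 0.0436]
open_mark 0.87 [0.5753, -0.0303, 0.0673]
run_mark 0.92 [0.557, -0.0595, 0.0698]
lid 0.84 [0.4799, -0.3881, -0.0011]
awl 0.67 [0.4985, 0.3492, 0.0314]
awl 0.45 [0.2247, 0.3105, 0.0072]
awl_point 0.8 [0.4325, 0.4825, 0.0068]
awl_point 0.69 [0.5212, -0.0221, -0.0046]
awl_point 0.66 [0.2044, 0.396, 0.0043]
awl_point 0.57 [0.55, 0.3624, 0.0297]
tool_rest 0.93 [0.523, 0.3554, 0.0034]
tool_rest 0.51 [0.4986, 0.3501, 0.0316]
tool_rest 0.49 [0.7745, 0.2237, -0.0046]
seam_ripper 0.51 [0.5498, 0.3633, 0.0256]
0.7 [0.16233673 0.60358107 0.25776037] [ 1.31028746e-01  9.91378567e-01  6.40650635e-05 -5.62101769e-06] 0.9998711534442701
```

View pics/top1.png

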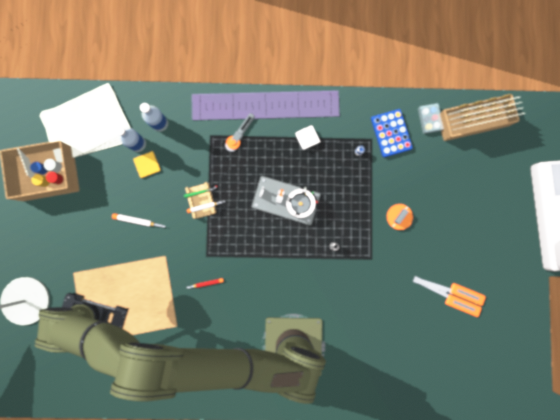

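View pics/sc1.png

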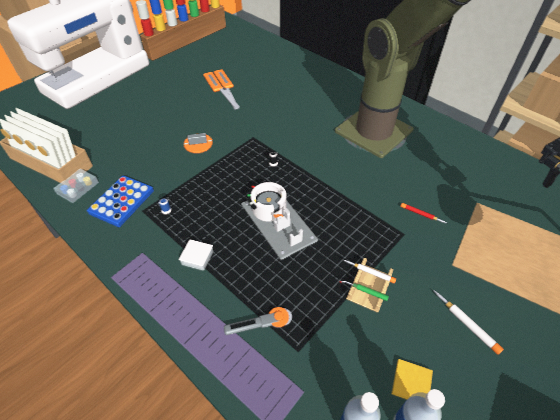

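```bash
python3 - <<'E'
from h import *
a=cv2.imread('pics/top1.png');b=cv2.imread('pics/sc1.png')
f=lambda im,u,v,w:cv2.resize(im[v-w:v+w,u-w:u+w],(266,266),interpolation=cv2.INTER_CUBIC)
row=np.hstack([f(a,203,203,24),f(b,372,282,35),f(a,400,217,24)])
row2=np.hstack([f(a,288,200,40),f(b,280,220,50),f(b,198,143,24)])
cv2.imwrite('pics/c1.png',np.vstack([row,row2]))
s=r.get_state();p=cams.camera_params('wrist')
T=R.from_quat(s['eef_rot']);print('cam in tool',T.inv().apply(p['eye']-s['tool_pos']),(T.inv()*R.from_quat(p['orientation'])).as_matrix().round(3),p['fx'],p['cx'],p['cy'])
E
```

```text
cam in tool [ 0.08283001 -0.00043179 -0.1290752 ] [[-0.     0.948  0.319]
 [ 1.    -0.     0.001]
 [ 0.001  0.319 -0.948]] 349.5628894683071 279.1711939456061 209.91541013178417
```

View pics/c1.png

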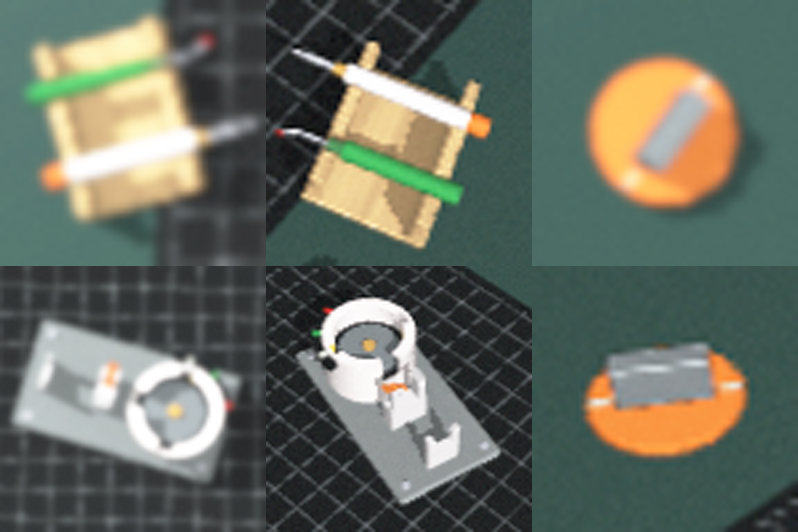

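Emit:
jog_arm --turn '[[0,0,1.047],[0,0,1.047],[0,0,1.047],[0,0,1.047],[0,0,1.047],[0,0,1.047],[0,0,1.047],[0,0,1.047],[0,0,1.047],[0,0,1.047]]' --translation '[[-0.391,-0.159,0.058],[-0.391,-0.159,0.058],[-0.391,-0.159,0.058],[-0.391,-0.159,0.058],[-0.391,-0.159,0.058],[-0.391,-0.159,0.058],[-0.391,-0.159,0.058],[-0.391,-0.159,0.058],[-0.391,-0.159,0.058],[-0.391,-0.159,0.058]]' --grip '[0.5,0.5,0.5,0.5,0.5,0.5,0.5,0.5,0.5,0.5]' --force 30

```text
clock: 1.95
tool_pos: [0.4971, 0.3504, 0.1999]
eef_rot: [0.608, 0.794, 0.0, -0.001]
contact_force: [0.6, 0.5, 0.4]
opening: 0.503
finger_force: 0.0
```

```bash
cat >> h.py <<'E'
def st():
    s=r.get_state(); M=R.from_quat(s['eef_rot']).as_matrix()
    print('t',round(s['clock'],2),'pos',np.round(s['tool_pos'],4),'xang',np.degrees(np.arctan2(M[1,0],M[0,0])).round(2),'z',M[:,2].round(4),'F',np.round(s['contact_force'],1),'open',round(s['opening'],3),'ff',np.round(s['finger_force'],1),'q',np.round(s['q'],2)); return s,M
def axis_of(mask,p,z):
    v,u=np.nonzero(mask); P=np.array([onz(p,a,b,z)[:2] for a,b in zip(u,v)])
    c=P.mean(0); w=np.linalg.svd(P-c,full_matrices=False)[2][0]; t=(P-c)@w; n=(P-c)@np.array([-w[1],w[0]])
    return c,np.degrees(np.arctan2(w[1],w[0])),t.min(),t.max(),n.min(),n.max()
E
python3 - <<'E'
from h import *
st();p=cams.camera_params('wrist');im=snap('wrist','w1.png')
for n in('awl','awl_point'):
  for d in models.place_of('wrist',n)[:3]: print(n,round(d['p'],2),np.round(d['position'],4))
for d in models.masks_of('wrist','awl')[:3]: 
  m=d['pixels'];print(round(d['p'],2),m.sum(),axis_of(m,p,.031))
h=cv2.cvtColor(im,cv2.COLOR_RGB2HSV)
E
```

```text
t 1.95 pos [0.4971 0.3504 0.1999] xang 105.14 z [-9.0e-04  1.3e-03 -1.0e+00] F [0.6 0.5 0.4] open 0.503 ff 0.0 q [-0.71  0.74  0.04  1.68 -0.05  0.72 -0.38]
awl 0.96 [0.4988 0.3494 0.0359]
awl_point 0.61 [0.5237 0.2623 0.0327]
awl_point 0.44 [0.4327 0.4817 0.0079]
0.61 4855 (array([0.54617296, 0.12039323]), np.float64(19.447151018454807), np.float64(-0.08151017091859622), np.float64(0.07495641902521996), np.float64(-0.03155891500120119), np.float64(0.032144081524413344))
0.59 2010 (array([0.50272797, 0.3433362 ]), np.float64(106.421540771727), np.float64(-0.08267848247429345), np.float64(0.05635865346357394), np.float64(-0.007810498350399774), np.float64(0.007134701238791044))
0.57 53 (array([0.43366156, 0.48389813]), np.float64(-107.04708904023506), np.float64(-0.00394577702853681), np.float64(0.004576679922746522), np.float64(-0.002188360741691507), np.float64(0.0016864483401326878))
```

View pics/w1.png

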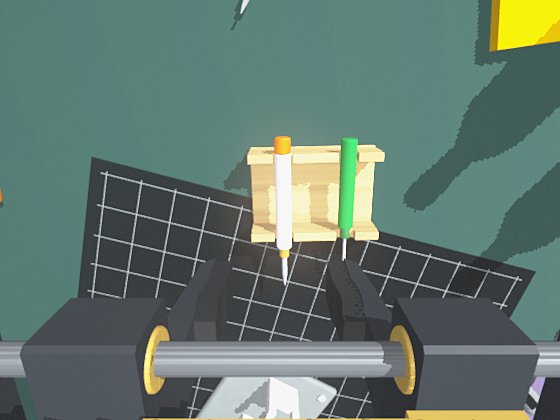

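Emit:
jog_arm --turn '[[0,0,-0.015],[0,0,-0.015],[0,0,-0.015],[0,0,-0.015],[0,0,-0.015],[0,0,-0.015],[0,0,-0.015],[0,0,-0.015],[0,0,-0.015],[0,0,-0.015],[0,0,-0.015],[0,0,-0.015],[0,0,-0.015],[0,0,-0.015]]' --translation '[[-0.002,0.002,0.06],[-0.002,0.002,0.12],[-0.002,0.002,0.155],[-0.002,0.002,0.169],[-0.002,0.002,0.169],[-0.002,0.002,0.169],[-0.002,0.002,0.169],[-0.002,0.002,0.169],[-0.002,0.002,0.169],[-0.002,0.002,0.169],[-0.002,0.002,0.15],[-0.002,0.002,0.1],[-0.002,0.002,0.05],[-0.002,0.002,0.05]]' --grip '[0.5,0.5,0.5,0.5,0.5,1,1,1,1,1,1,1,1,1]' --force 35

```text
clock: 3.9
tool_pos: [0.5035, 0.3485, 0.1546]
eef_rot: [0.603, 0.798, 0.004, 0.001]
contact_force: [0.0, -0.1, -0.6]
opening: 0.143
finger_force: 34.7
```

Emit:
jog_arm --turn '[[0,0,0],[0,0,0.515],[0,0,0.515],[0,0,0.515],[0,0,0.515],[0,0,0.515],[0,0,0.515],[0,0,0.515],[0,0,0.515],[0,0,0.515],[0,0,0.515]]' --translation '[[0,0,-0.06],[-0.318,-0.138,-0.145],[-0.318,-0.138,-0.145],[-0.318,-0.138,-0.145],[-0.318,-0.138,-0.145],[-0.318,-0.138,-0.145],[-0.318,-0.138,-0.145],[-0.318,-0.138,-0.145],[-0.318,-0.138,-0.145],[-0.318,-0.138,-0.145],[-0.318,-0.138,-0.145]]' --grip '[1,1,1,1,1,1,1,1,1,1,1]'

```text
clock: 5.28
tool_pos: [0.4549, 0.0047, 0.2943]
eef_rot: [0.786, 0.619, -0.0, -0.0]
contact_force: [-0.3, 0.1, -1.2]
opening: 0.138
finger_force: 34.7
```

```bash
python3 - <<'E'
from h import *
st();p=cams.camera_params('wrist');im=snap('wrist','w2.png')
F={'hone_mouth':(0,0,.07),'tool_gap':(0,.048,.05),'clip_seat':(0,.116,.05),'fork':(0,.079,.043),'disc_top':(0,0,.0465),'open_mark':None,'run_mark':None,'lock_mark':None,'awl':None,'awl_point':None}
for n in F:
  for d in models.place_of('wrist',n)[:2]: print(n,round(d['p'],2),np.round(d['position'],4),np.round(proj(p,d['position'])))
E
```

```text
t 5.28 pos [0.4549 0.0047 0.2943] xang 76.44 z [-8.e-04  3.e-04 -1.e+00] F [-0.3  0.1 -1.2] open 0.138 ff 34.7 q [-0.23  0.42  0.17  2.02 -0.11  0.71 -0.23]
hone_mouth 0.75 [ 0.5202 -0.0136  0.0688] [344. 179.]
tool_gap 0.83 [0.5312 0.03   0.0533] [345. 133.]
tool_gap 0.56 [0.5439 0.0618 0.0433] [350.  99.]
clip_seat 0.63 [0.5527 0.095  0.0552] [355.  62.]
fork 0.84 [0.5432 0.0655 0.0453] [349.  95.]
disc_top 0.66 [ 0.5196 -0.0151  0.0498] [341. 176.]
open_mark 0.97 [ 0.5782 -0.027   0.068 ] [401. 178.]
run_mark 0.92 [ 0.5546 -0.0559  0.0674] [383. 208.]
lock_mark 0.68 [ 0.5275 -0.0695  0.0685] [360. 226.]
lock_mark 0.42 [ 0.5571 -0.0537  0.0687] [385. 206.]
awl 0.87 [0.454  0.0079 0.2972] [275. 295.]
awl 0.3 [0.5409 0.0614 0.0436] [347. 100.]
```

View pics/w2.png

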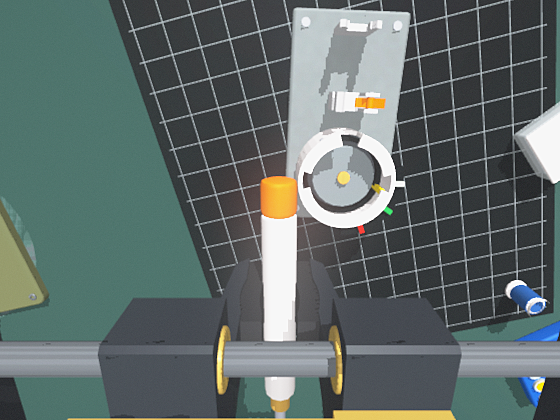

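```bash
python3 - <<'E'
from h import *
im=cv2.imread('pics/w2.png')[:,:,::-1].copy();p=cams.camera_params('wrist')
hsv=cv2.cvtColor(im,cv2.COLOR_RGB2HSV)
def blob(m,u,v,w):
  k=np.zeros(m.shape,bool);k[v-w:v+w+1,u-w:u+w+1]=1;y,x=np.nonzero(m&k);return x.mean(),y.mean(),len(x)
H,S,V=[hsv[:,:,i].astype(int) for i in range(3)]
n=blob((S>120)&(V>120)&(H>10)&(H<30),343,178,12);c=onz(p,n[0],n[1],.0505);print('nut',n,c)
for nm,(u,v),m,a in(('white',(400,184),(V>170)&(S<50),0),('green',(389,211),(S>120)&(H>45)&(H<90),-32),('red',(361,230),(S>120)&((H<8)|(H>172)),-68)):
  b=blob(m,u,v,7) if nm!='white' else blob(m&(np.arange(560)[None]>396),u,v,7)
  q=onz(p,b[0],b[1],.068);d=q-c;print(nm,b,q.round(4),np.hypot(*d[:2]).round(4),'yaw',(np.degrees(np.arctan2(d[1],d[0]))-a).round(2))
# plate edges
L=[];Rr=[]
g=cv2.cvtColor(im,cv2.COLOR_RGB2GRAY).astype(float);g=cv2.GaussianBlur(g,(3,3),0)
for v in list(range(30,130,4)):
  row=np.gradient(g[v]);
  uL=280+np.argmax(row[280:305]);uR=385+np.argmin(row[385:418])
  L.append(onz(p,uL,v,.012)[:2]);Rr.append(onz(p,uR,v,.012)[:2])
for E in(L,Rr):
  vx,vy,x0,y0=cv2.fitLine(np.array(E,np.float32),cv2.DIST_HUBER,0,.001,.001).ravel();
  if vy<0:vx,vy=-vx,-vy
  print('edge ang',np.degrees(np.arctan2(vy,vx))-90,'dist of axis',(c[0]-x0)*vy-(c[1]-y0)*vx)
# top edge
P=[]
for u in range(305,405,5):
  col=np.gradient(g[:40,u]);P.append(onz(p,u,np.argmax(col[2:22])+2,.012)[:2])
vx,vy,x0,y0=cv2.fitLine(np.array(P,np.float32),cv2.DIST_HUBER,0,.001,.001).ravel();print('top',np.degrees(np.arctan2(vy,vx)),(c[0]-x0)*vy-(c[1]-y0)*vx)
# awl in hand
z=r.get_state()['tool_pos'][2]
m=(S<60)&(V>150);P=[]
for v in range(220,330,5):
  x=np.nonzero(m[v,255:305])[0]
  if len(x)>10:P.append(onz(p,255+(x[0]+x[-1])/2,v,z)[:2])
vx,vy,x0,y0=cv2.fitLine(np.array(P,np.float32),cv2.DIST_HUBER,0,.001,.001).ravel();print('awl',np.degrees(np.arctan2(vy,vx)),x0,y0)
b=blob((S>120)&(H<20)&(V>100),278,195,28);print('butt',b)
o=(S>120)&(H<20)&(V>100);y,x=np.nonzero(o[170:230,255:305]);print('butt rows',y.min()+170,y.max()+170)
for v in (y.min()+170,y.max()+170): print(onz(p,278,v,z))
E
```

```text
nut (np.float64(342.8135593220339), np.float64(177.3728813559322), 118) [ 0.52157804 -0.01841714  0.0505    ]
white (np.float64(400.7647058823529), np.float64(183.7058823529412), 51) [ 0.5771 -0.0347  0.068 ] 0.0579 yaw -16.34
green (np.float64(388.1224489795918), np.float64(210.40816326530611), 49) [ 0.5601 -0.061   0.068 ] 0.0574 yaw -15.81
red (np.float64(360.81632653061223), np.float64(229.0612244897959), 49) [ 0.5281 -0.0753  0.068 ] 0.0573 yaw -15.48
edge ang -15.876434 dist of axis 0.06164623106117969
edge ang -15.603516 dist of axis -0.06183187835694236
top -15.760556 0.17020781894852569
awl 76.76193 0.457677 0.0142761925
butt (np.float64(276.384074941452), np.float64(196.98126463700234), 854)
butt rows 176 218
[0.46724858 0.05467253 0.29472066]
[0.46323985 0.03830809 0.29472066]
```

Emit:
jog_arm --turn '[[0,0,0.041],[0,0,0.041],[0,0,0.041],[0,0,0.041],[0,0,0.041],[0,0,0.041],[0,0,0.041]]' --translation '[[0.055,0.037,0.02],[0.109,0.075,0.06],[0.109,0.075,0.11],[0.109,0.075,0.16],[0.109,0.075,0.174],[0.109,0.075,0.174],[0.109,0.075,0.174]]' --grip '[1,1,1,1,1,1,1]' --force 60

```text
clock: 6.7
tool_pos: [0.555, 0.0915, 0.1227]
eef_rot: [0.799, 0.601, 0.002, 0.001]
contact_force: [0.8, -0.3, -0.6]
opening: 0.138
finger_force: 59.6
```

```bash
python3 - <<'E'
from h import *
s,M=st()
for t in((.5531,.0932,.05),):
  print('delta tool',M.T@(np.array(t)-s['tool_pos']))
snap('scene','s2.png');p=cams.camera_params('scene')
im=cv2.imread('pics/s2.png');u,v=map(int,proj(p,[.545,.06,.08]));print(u,v)
cv2.imwrite('pics/s2c.png',cv2.resize(im[v-60:v+60,u-70:u+70],None,fx=5,fy=5,interpolation=cv2.INTER_CUBIC))
E
```

```text
t 6.7 pos [0.555  0.0915 0.1227] xang 73.93 z [ 3.6e-03  6.0e-04 -1.0e+00] F [ 0.8 -0.3 -0.6] open 0.138 ff 59.6 q [-0.31  0.81  0.12  1.88 -0.19  0.46 -0.35]
delta tool [ 0.0010037  -0.00251692  0.07271916]
282 211
```

View pics/s2c.png

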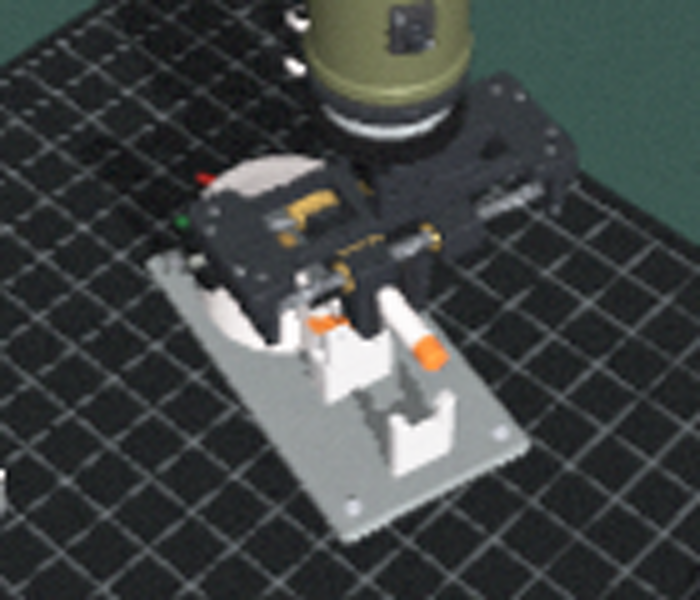

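Emit:
jog_arm --turn '[[0,0,-0.006],[0,0,-0.006],[0,0,-0.006],[0,0,-0.006],[0,0,-0.006]]' --translation '[[0.001,-0.003,0.01],[0.001,-0.003,0.036],[0.001,-0.003,0.036],[0.001,-0.003,0.036],[0.001,-0.003,0.036]]' --grip '[1,1,1,1,1]'

```text
clock: 7.38
tool_pos: [0.5516, 0.0935, 0.0856]
eef_rot: [0.797, 0.604, 0.001, 0.0]
contact_force: [0.1, 0.1, -0.3]
opening: 0.142
finger_force: 59.6
```

```bash
python3 - <<'E'
from h import *
s,M=st()
print('delta tool',M.T@(np.array((.5531,.0932,.05))-s['tool_pos']))
E
```

```text
t 7.38 pos [0.5516 0.0935 0.0856] xang 74.3 z [ 1.6e-03  3.0e-04 -1.0e+00] F [ 0.1  0.1 -0.3] open 0.142 ff 59.6 q [-0.31  0.87  0.09  1.9  -0.19  0.38 -0.34]
delta tool [9.88967986e-05 1.46354307e-03 3.55591138e-02]
```

Emit:
jog_arm --turn '[[0,0,0],[0,0,0],[0,0,0],[0,0,0],[0,0,0],[0,0,0],[0,0,0],[0,0,0]]' --translation '[[0,0.001,0.006],[0,0.001,0.012],[0,0.001,0.018],[0,0.001,0.024],[0,0.001,0.03],[0,0.001,0.036],[0,0.001,0.036],[0,0.001,0.036]]' --grip '[1,1,1,1,1,1,1,1]'

```text
clock: 8.38
tool_pos: [0.5518, 0.0932, 0.0503]
eef_rot: [0.797, 0.604, 0.0, -0.0]
contact_force: [-3.6, 0.7, 18.5]
opening: 0.131
finger_force: 57.9
```

```bash
python3 - <<'E'
from h import *
s,M=st();print(np.round(s['moment'],2))
print('delta tool',M.T@(np.array((.5531,.0932,.05))-s['tool_pos']))
E
```

```text
t 8.38 pos [0.5518 0.0932 0.0503] xang 74.3 z [ 2.e-04  5.e-04 -1.e+00] F [-3.6  0.7 18.5] open 0.131 ff 57.9 q [-0.29  0.93  0.08  1.9  -0.2   0.32 -0.33]
[-0.    1.05 -0.01]
delta tool [0.00034143 0.001232   0.00025555]
```

Emit:
jog_arm --turn '[[0,0,0],[0,0,0],[0,0,0]]' --translation '[[0,0,0.001],[0,0,0.0025],[0,0,0.0025]]' --grip '[1,1,1]'

```text
clock: 8.75
tool_pos: [0.5519, 0.0932, 0.0499]
eef_rot: [0.797, 0.604, 0.001, -0.0]
contact_force: [-8.9, 0.4, 38.3]
opening: 0.135
finger_force: 55.7
```

```bash
python3 - <<'E'
from h import *
s,M=st();print(np.round(s['moment'],2))
snap('scene','s3.png');p=cams.camera_params('scene')
im=cv2.imread('pics/s3.png');u,v=map(int,proj(p,[.545,.06,.06]))
for n in('awl','awl_point'):
  for d in models.place_of('scene',n)[:3]: print(n,round(d['p'],2),np.round(d['position'],4))
cv2.imwrite('pics/s3c.png',cv2.resize(im[v-45:v+45,u-50:u+50],None,fx=6,fy=6,interpolation=cv2.INTER_CUBIC))
E
```

```text
t 8.75 pos [0.5519 0.0932 0.0499] xang 74.28 z [ 9.e-04  1.e-03 -1.e+00] F [-8.9  0.4 38.3] open 0.135 ff 55.7 q [-0.29  0.93  0.08  1.9  -0.2   0.31 -0.33]
[-0.08  1.9  -0.04]
awl 0.67 [0.4505 0.6103 0.0091]
awl 0.5 [0.5518 0.0975 0.0485]
awl 0.46 [0.2262 0.3135 0.0062]
awl_point 0.87 [0.4286 0.4778 0.0127]
awl_point 0.55 [ 0.5207 -0.0152  0.0739]
awl_point 0.55 [0.5309 0.0313 0.046 ]
```

View pics/s3c.png

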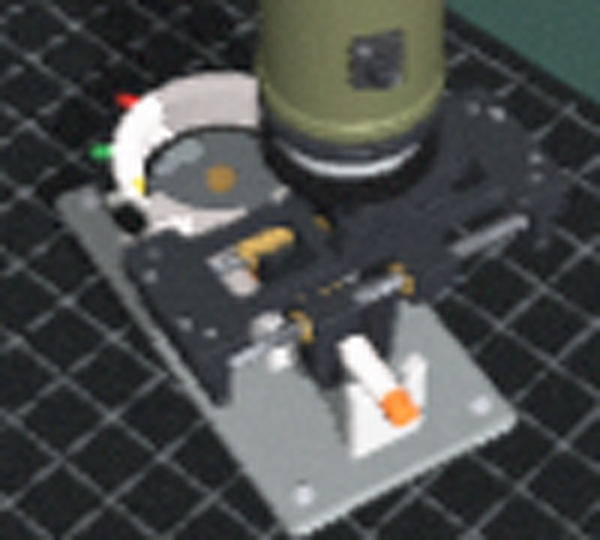

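Emit:
jog_arm --turn '[[0,0,0],[0,0,0],[0,0,0],[0,0,0],[0,0,0],[0,0,0],[0,0,0],[0,0,0],[0,0,0],[0,0,0]]' --translation '[[0,0,-0.002],[0,0,-0.002],[0,0,-0.002],[0,0,-0.002],[0,0,-0.002],[0,0,-0.03],[0,0,-0.08],[0,0,-0.13],[-0.03,-0.06,-0.19],[-0.06,-0.06,-0.24]]' --grip '[1,0.6,0.3,0.3,0.3,0.3,0.3,0.3,0.3,0.3]'

```text
clock: 10.15
tool_pos: [0.4817, 0.0599, 0.2712]
eef_rot: [0.796, 0.605, -0.001, -0.001]
contact_force: [1.9, -0.1, 0.8]
opening: 0.703
finger_force: 0.0
```

```bash
python3 - <<'E'
from h import *
s,M=st();p=cams.camera_params('wrist');im=snap('wrist','w3.png')
u,v=map(int,proj(p,[.545,.06,.06]));print(u,v)
c=np.array([.5216,-.0184]);hx=np.array([.9625,-.2714]);hy=np.array([.2714,.9625])
for n in('awl','awl_point','clip_jaw'):
  for d in (models.place_of('wrist',n)+[] )[:3]: q=np.array(d['position']);print(n,round(d['p'],2),'hone',np.round([(q[:2]-c)@hx,(q[:2]-c)@hy,q[2]],4))
for d in models.place_of('scene','lid')[:2]+models.place_of('top','lid')[:2]:print('lid',d['p'],d['position'])
v=max(v,90)
cv2.imwrite('pics/w3c.png',cv2.resize(im[v-90:v+110,max(u-130,0):u+130,::-1],None,fx=3,fy=3,interpolation=cv2.INTER_CUBIC))
E
```

```text
t 10.15 pos [0.4817 0.0599 0.2712] xang 74.49 z [-3.6e-03  4.0e-04 -1.0e+00] F [ 1.9 -0.1  0.8] open 0.703 ff 0.0 q [-0.34  0.5   0.18  1.97 -0.14  0.69 -0.34]
341 162
awl 0.78 hone [-0.005   0.1175  0.0511]
awl 0.53 hone [-0.0004  0.0029  0.0019]
awl 0.28 hone [-0.1153 -0.1667 -0.0037]
awl_point 0.84 hone [0.0003 0.0262 0.0488]
awl_point 0.34 hone [-0.0028  0.05    0.0514]Traceback (most recent call last):
  File "<stdin>", line 6, in <module>
ValueError: it knows: awl, awl_point, clip_seat, disc_top, fork, hone, hone_mouth, lid, lock_mark, open_mark, pin_box, rotary_cutter, run_mark, seam_ripper, spool_black, spool_blue, tool_gap, tool_rest
```

```bash
python3 - <<'E'
from h import *
im=cv2.imread('pics/w3.png')
cv2.imwrite('pics/w3c.png',cv2.resize(im[52:262,231:471],None,fx=2.8,fy=2.8,interpolation=cv2.INTER_CUBIC))
E
```

```text
(no output)
```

View pics/w3c.png

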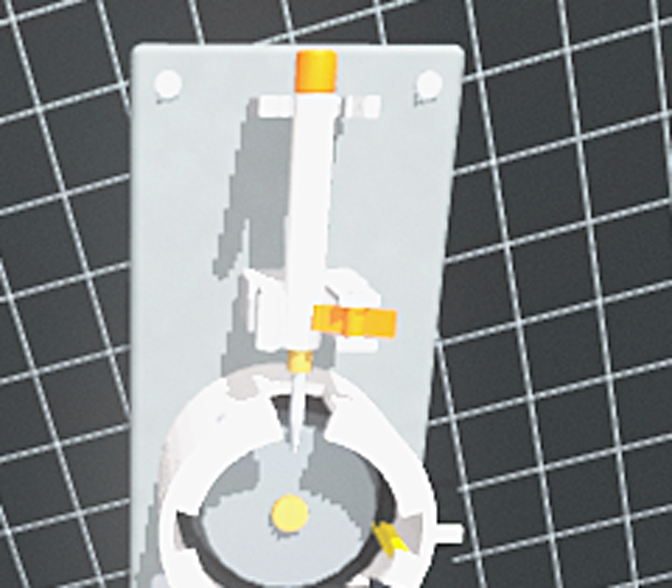

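Emit:
jog_arm --turn '[[0,0,-1.283],[0,0,-1.283],[0,0,-1.283],[0,0,-1.283],[0,0,-1.283],[0,0,-1.283],[0,0,-1.283],[0,0,-1.283],[0,0,-1.283],[0,0,-1.283],[0,0,-1.283]]' --translation '[[-0.432,0.118,0.05],[-0.432,0.118,0.05],[-0.432,0.118,0.05],[-0.432,0.118,0.05],[-0.432,0.118,0.05],[-0.432,0.118,0.05],[-0.432,0.118,0.05],[-0.432,0.118,0.05],[-0.432,0.118,0.05],[-0.432,0.118,0.05],[-0.432,0.118,0.05]]' --grip '[0.3,0.3,0.3,0.3,0.3,0.3,0.3,0.3,0.3,0.3,0.3]'

```text
clock: 11.68
tool_pos: [0.4821, -0.3865, 0.2209]
eef_rot: [0.276, 0.961, 0.001, 0.0]
contact_force: [0.5, -0.1, -0.1]
opening: 0.7
finger_force: 0.0
```

```bash
cat > lid.py <<'E'
from h import *
def lidpose(f,zb):
  s,M=st();p=cams.camera_params('wrist');im=snap('wrist',f)
  for d in models.place_of('wrist','lid')[:2]: print('lid',round(d['p'],2),np.round(d['position'],4),np.round(proj(p,d['position'])))
  hsv=cv2.cvtColor(im,cv2.COLOR_RGB2HSV);H,S,V=[hsv[:,:,i].astype(int) for i in range(3)]
  o=((S>130)&(H>4)&(H<25)&(V>90)).astype(np.uint8)
  n,l,stt,ce=cv2.connectedComponentsWithStats(o);k=1+np.argmax(stt[1:,4]);print(stt[k],ce[k])
  c,_=cv2.findContours((l==k).astype(np.uint8),cv2.RETR_EXTERNAL,cv2.CHAIN_APPROX_NONE)
  hull=cv2.convexHull(max(c,key=len))[:,0]
  P=np.array([onz(p,u,v,zb+.019)[:2] for u,v in hull])
  e=cv2.minEnclosingCircle(P.astype(np.float32)*1000);print('circle',np.array(e[0])/1000,e[1])
  m=np.zeros(o.shape,np.uint8);cv2.fillConvexPoly(m,hull,1)
  # pointers: bright, low-saturation
  w=((S<60)&(V>185)&(m>0)).astype(np.uint8)
  n,l,stt,ce=cv2.connectedComponentsWithStats(w)
  for i in range(1,n):
    if stt[i,4]>5: q=onz(p,*ce[i],zb+.019);print('white',stt[i,4],ce[i].round(1),q.round(4),(np.hypot(*(q[:2]-np.array(e[0])/1000))).round(4))
E
python3 -c "
from lid import *
lidpose('w4.png',0)"
```

```text
t 11.68 pos [ 0.4821 -0.3865  0.2209] xang 147.99 z [ 3.e-04  1.e-03 -1.e+00] F [ 0.5 -0.1 -0.1] open 0.7 ff 0.0 q [ 0.75  0.73 -0.27  1.62  0.24  0.82  1.4 ]
lid 0.66 [ 4.785e-01 -3.893e-01  4.000e-04] [275. 176.]
[ 227  134   62   96 2238] [249.15370867 183.30741734]
circle [ 0.48206744 -0.39038898] 48.405067443847656
white 74 [279.  143.9] [ 0.4507 -0.3673  0.019 ] 0.039
white 703 [272.7 186.5] [ 0.4824 -0.3945  0.019 ] 0.0041
```

View pics/w4.png

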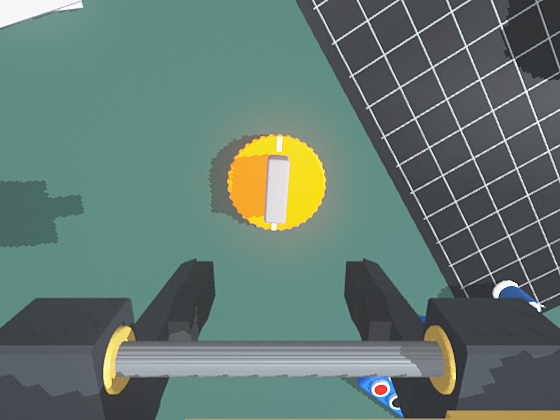

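```bash
sed -i 's/H<25/H<36/' lid.py; python3 - <<'E'
from h import *
p=cams.camera_params('wrist');im=cv2.imread('pics/w4.png')
hsv=cv2.cvtColor(im,cv2.COLOR_BGR2HSV);H,S,V=[hsv[:,:,i].astype(int) for i in range(3)]
o=((S>130)&(H>4)&(H<36)&(V>90)).astype(np.uint8);o[:120]=0;o[240:]=0
y,x=np.nonzero(o[:, 200:350]);pts=np.stack([x+200,y],1)
hull=cv2.convexHull(pts.astype(np.int32))[:,0]
P=np.array([onz(p,u,v,.0155)[:2] for u,v in hull],np.float32)*1000
print(x.min()+200,x.max()+200,y.min(),y.max(),cv2.minEnclosingCircle(P),cv2.fitEllipse(P))
w=(S<60)&(V>185)
def b(u,v,d):
  k=w[v-d:v+d,u-d:u+d];yy,xx=np.nonzero(k);return xx.mean()+u-d,yy.mean()+v-d,len(xx)
A,B=b(279,142,8),b(274,227,5);print(A,B)
a,c=onz(p,*A[:2],.019),onz(p,*B[:2],.019);print(a,c,np.degrees(np.arctan2(*(a-c)[1::-1])))
# bar top
k=((S<60)&(V>150)).astype(np.uint8);k[:154]=0;k[224:]=0;k[:,:255]=0;k[:,295:]=0
yy,xx=np.nonzero(k);r_=cv2.minAreaRect(np.stack([xx,yy],1).astype(np.float32));bx=cv2.boxPoints(r_);print(bx);Q=np.array([onz(p,*q,.049)[:2] for q in bx]);print(Q,Q.mean(0))
E
```

```text
227 325 134 230 ((482.59600830078125, -391.818359375), 48.99614334106445) ((482.6159362792969, -391.7674560546875), (97.07604217529297, 97.7257080078125), 62.287559509277344)
(np.float64(278.95454545454544), np.float64(143.0909090909091), 66) (np.float64(273.61538461538464), np.float64(224.89743589743588), 39)
[ 0.44972442 -0.36795675  0.019     ] [ 0.51652358 -0.41621678  0.019     ] 144.15321911740426
[[263.7345  222.51381]
 [267.7448  154.33794]
 [289.7276  155.63103]
 [285.7173  223.8069 ]]
[[ 0.5001953  -0.41609662]
 [ 0.44927358 -0.3790655 ]
 [ 0.4602947  -0.36358169]
 [ 0.51201423 -0.39962907]] [ 0.48044445 -0.38959322]
```

Emit:
jog_arm --turn '[[0,0,0.068],[0,0,0.068],[0,0,0.068],[0,0,0.068],[0,0,0.068],[0,0,0.068],[0,0,0.068],[0,0,0.068],[0,0,0.068],[0,0,0.068],[0,0,0.068]]' --translation '[[-0.002,-0.004,0.06],[-0.002,-0.004,0.12],[-0.002,-0.004,0.165],[-0.002,-0.004,0.178],[-0.002,-0.004,0.178],[-0.002,-0.004,0.178],[-0.002,-0.004,0.178],[-0.002,-0.004,0.178],[-0.002,-0.004,0.178],[-0.002,-0.004,0.178],[-0.002,-0.004,0.178]]' --grip '[0.3,0.3,0.3,0.3,0.3,1,1,1,1,1,1]' --force 25

```text
clock: 13.15
tool_pos: [0.4812, -0.3929, 0.0431]
eef_rot: [0.31, 0.951, 0.0, 0.0]
contact_force: [0.9, 1.6, 3.1]
opening: 0.227
finger_force: 25.0
```

```bash
python3 - <<'E'
from h import *
st()
E
```

```text
t 13.15 pos [ 0.4812 -0.3929  0.0431] xang 143.94 z [ 9.e-04  1.e-04 -1.e+00] F [0.9 1.6 3.1] open 0.227 ff 25.0 q [ 0.7   0.98 -0.17  1.7   0.31  0.48  1.28]
```

Emit:
jog_arm --turn '[[0,0,0],[0,0,0],[0,0,0],[0,0,-0.15],[0,0,-0.3],[0,0,-0.354],[0,0,-0.354],[0,0,-0.354],[0,0,-0.354],[0,0,-0.354],[0,0,-0.354],[0,0,-0.354],[0,0,-0.354],[0,0,-0.354]]' --translation '[[0,0,-0.04],[0,0,-0.1],[0,0,-0.157],[0.03,0.052,-0.157],[0.06,0.104,-0.157],[0.09,0.156,-0.157],[0.12,0.209,-0.157],[0.15,0.261,-0.157],[0.178,0.31,-0.157],[0.188,0.3265,-0.157],[0.188,0.3265,-0.157],[0.188,0.3265,-0.12],[0.188,0.3265,-0.11],[0.188,0.3265,-0.11]]' --grip '[1,1,1,1,1,1,1,1,1,1,1,1,1,1]' --force 40

```text
clock: 14.9
tool_pos: [0.5205, -0.0201, 0.1522]
eef_rot: [0.138, 0.99, -0.001, -0.001]
contact_force: [0.3, -0.1, -1.0]
opening: 0.225
finger_force: 40.0
```

```bash
python3 - <<'E'
from h import *
s,M=st()
print('delta',M.T@(np.array([.5216,-.0184,.101])-s['tool_pos']))
p=cams.camera_params('wrist');snap('wrist','w5.png');snap('scene','s5.png');snap('top','t5.png')
for c in('wrist','scene','top'):
 for n in('lid','hone_mouth'):
  for d in models.place_of(c,n)[:2]: print(c,n,round(d['p'],2),np.round(d['position'],4))
a=cv2.imread('pics/w5.png')
cv2.imwrite('pics/w5c.png',cv2.resize(a[120:420,80:480],None,fx=2,fy=2))
E
```

```text
t 14.9 pos [ 0.5205 -0.0201  0.1522] xang 164.09 z [-2.e-03 -8.e-04 -1.e+00] F [ 0.3 -0.1 -1. ] open 0.225 ff 40.0 q [ 0.09  0.72 -0.23  1.97  0.33  0.48  0.92]
delta [-0.00072813  0.00198448  0.05119632]
wrist lid 0.64 [ 0.5159 -0.0166  0.1095]
wrist lid 0.18 [0.5526 0.0948 0.0498]
scene lid 0.97 [ 0.5184 -0.0188  0.1105]
scene hone_mouth 0.86 [ 0.5238 -0.0123  0.0736]
scene hone_mouth 0.37 [ 0.5165 -0.0184  0.1116]
top lid 0.6 [ 0.5155 -0.017  -0.0035]
top lid 0.46 [ 0.5165 -0.0161  0.1088]
top hone_mouth 0.72 [ 0.5223 -0.0212  0.0712]
```

View pics/w5c.png

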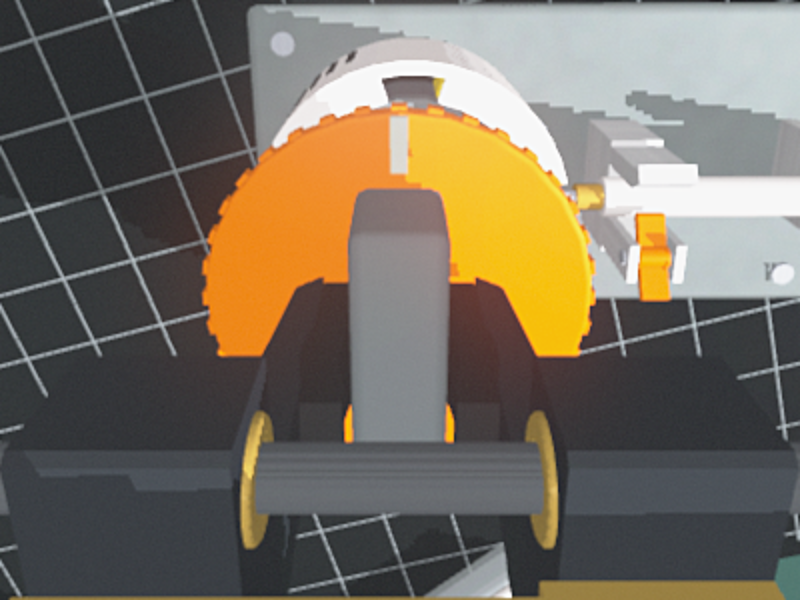

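```bash
python3 - <<'E'
from h import *
from scipy.optimize import least_squares
s,M=st();p=cams.camera_params('wrist');im=cv2.imread('pics/w5.png')
c=np.array([.5216,-.0184]);hx=np.array([.9625,-.2714]);hy=np.array([.2714,.9625])
for x,y in((-.043,0),(-.046,.0075),(-.046,-.0075),(-.05,0)): print('expect notch',np.round(proj(p,[*(c+x*hx+y*hy),.07]),1))
hsv=cv2.cvtColor(im,cv2.COLOR_BGR2HSV);H,S,V=[hsv[:,:,i].astype(int) for i in range(3)]
o=((S>130)&(H>4)&(H<36)&(V>90)).astype(np.uint8);o[:165]=0;o[296:]=0;o[:,380:]=0;o[:,:175]=0
n,l,q,ce=cv2.connectedComponentsWithStats(o);
y,x=np.nonzero(o);hull=cv2.convexHull(np.stack([x,y],1).astype(np.int32))[:,0]
z=s['tool_pos'][2]-.0431+.019
P=np.array([onz(p,u,v,z)[:2] for u,v in hull if v<285 and v>165])
f=least_squares(lambda a:np.hypot(*(P-a[:2]).T)-a[2],[*s['tool_pos'][:2],.047],loss='soft_l1',f_scale=.001)
print('lid',f.x,len(P),'in tool',M.T@(np.array([*f.x[:2],z])-s['tool_pos']))
g=least_squares(lambda a:np.hypot(*(P-a).T)-.0475,s['tool_pos'][:2],loss='soft_l1',f_scale=.001).x
print('fixed R',g,'in tool',M.T@(np.array([*g,z])-s['tool_pos']))
# pointer
w=(S<60)&(V>150);w[:178]=0;w[206:]=0;w[:,270:]*=1
yy,xx=np.nonzero(w[:,268:292]);print('pointer',xx.mean()+268,yy.mean(),M.T@(onz(p,xx.mean()+268,yy.mean(),z)-s['tool_pos']))
# rim outer far arc: white top flange edges; notch dark columns
for v in (160,163,166): print(v,''.join('#' if t<110 else '.' for t in cv2.cvtColor(im,cv2.COLOR_BGR2GRAY)[v,255:325]))
E
```

```text
t 15.35 pos [ 0.5212 -0.0187  0.1531] xang 164.2 z [ 6.e-04  1.e-04 -1.e+00] F [-0.1 -0.4 -1.1] open 0.223 ff 40.0 q [ 0.09  0.72 -0.23  1.97  0.33  0.48  0.92]
expect notch [280.5 161.4]
expect notch [292.8 156.5]
expect notch [268.1 156.6]
expect notch [280.5 150. ]
lid [ 0.52019572 -0.01827645  0.04866246] 19 in tool [1.08197968e-03 8.11243147e-05 2.40993874e-02]
fixed R [ 0.51896155 -0.01829771] in tool [ 0.00226371 -0.00027543  0.02409861]Traceback (most recent call last):
  File "<stdin>", line 17, in <module>
numpy._core._exceptions._UFuncOutputCastingError: Cannot cast ufunc 'multiply' output from dtype('int64') to dtype('bool') with casting rule 'same_kind'
```

```bash
python3 - <<'E'
from h import *
from scipy.optimize import least_squares
s,M=st();p=cams.camera_params('wrist');snap('wrist','w6.png');im=cv2.imread('pics/w6.png')
c=np.array([.5216,-.0184]);hx=np.array([.9625,-.2714]);hy=np.array([.2714,.9625])
for x,y in((-.046,.0075),(-.046,-.0075),(-.04,.0075),(-.04,-.0075)): print('expect notch',np.round(proj(p,[*(c+x*hx+y*hy),.07]),1))
hsv=cv2.cvtColor(im,cv2.COLOR_BGR2HSV);H,S,V=[hsv[:,:,i].astype(int) for i in range(3)]
o=((S>130)&(H>4)&(H<36)&(V>90)).astype(np.uint8);o[:168]=0;o[296:]=0;o[:,380:]=0;o[:,:175]=0
y,x=np.nonzero(o);hull=cv2.convexHull(np.stack([x,y],1).astype(np.int32))[:,0]
z=s['tool_pos'][2]-.0431+.019
P=np.array([onz(p,u,v,z)[:2] for u,v in hull if v<285 and v>165])
for R0 in(.047,.0485):
  g=least_squares(lambda a:np.hypot(*(P-a).T)-R0,s['tool_pos'][:2],loss='soft_l1',f_scale=.001).x
  print('R',R0,g,'in tool',M.T@(np.array([*g,z])-s['tool_pos']))
w=(S<60)&(V>150);w[:178]=0;w[206:]=0
yy,xx=np.nonzero(w[:,268:292]);print('pointer',xx.mean()+268,yy.mean(),M.T@(onz(p,xx.mean()+268,yy.mean(),z)-s['tool_pos']))
for v in (152,155,158,161,164,167): print(v,''.join('y' if S[v,u]>120 else '#' if V[v,u]<120 else '+' if V[v,u]<200 else '.' for u in range(255,325)))
E
```

```text
t 15.35 pos [ 0.5212 -0.0187  0.1531] xang 164.2 z [ 6.e-04  1.e-04 -1.e+00] F [-0.1 -0.4 -1.1] open 0.223 ff 40.0 q [ 0.09  0.72 -0.23  1.97  0.33  0.48  0.92]
expect notch [292.8 156.5]
expect notch [268.1 156.6]
expect notch [292.7 166.3]
expect notch [268.2 166.3]
R 0.047 [ 0.51858321 -0.01853127] in tool [ 0.00256415 -0.00060319  0.02409835]
R 0.0485 [ 0.52026075 -0.01851272] in tool [ 0.00095506 -0.0001285   0.02409941]
pointer 279.1652892561983 191.12809917355372 [ 0.04028639 -0.00047065  0.02407619]
152 .+++..................................................................
155 ......................................................................
158 .............+#########################yyyyy..........................
161 ..............+##++++++++++++++++++++++yyyy...........................
164 ...............+#+++++++++++++++++++++#+yy............................
167 ................+++++++++++++++++++++++++.............................
```

Emit:
jog_arm --turn '[[0,0,0],[0,0,0],[0,0,0],[0,0,0],[0,0,0],[0,0,0],[0,0,0],[0,0,0],[0,0,0]]' --translation '[[-0.0017,0.0027,0.01],[-0.0017,0.0027,0.02],[-0.0017,0.0027,0.03],[-0.0017,0.0027,0.036],[-0.0017,0.0027,0.04],[-0.0017,0.0027,0.043],[-0.0017,0.0027,0.046],[-0.0017,0.0027,0.049],[-0.0017,0.0027,0.049]]' --grip '[1,1,1,1,1,1,1,1,1]'

```text
clock: 16.52
tool_pos: [0.5233, -0.0165, 0.1035]
eef_rot: [0.137, 0.991, 0.0, -0.0]
contact_force: [0.7, 0.7, -0.9]
opening: 0.221
finger_force: 40.0
```

```bash
python3 - <<'E'
from h import *
s,M=st();print(s['moment'])
E
```

```text
t 16.52 pos [ 0.5233 -0.0165  0.1035] xang 164.2 z [-3.e-04  1.e-04 -1.e+00] F [ 0.7  0.7 -0.9] open 0.221 ff 40.0 q [ 0.05  0.81 -0.18  1.99  0.36  0.37  0.89]
[-0.05900867 -0.02524196  0.01961009]
```

Emit:
jog_arm --turn '[[0,0,0],[0,0,0],[0,0,0],[0,0,0]]' --translation '[[0,0,0.0015],[0,0,0.003],[0,0,0.003],[0,0,0.003]]' --grip '[1,1,1,1]'

```text
clock: 17.02
tool_pos: [0.5235, -0.0165, 0.101]
eef_rot: [0.137, 0.991, 0.0, 0.0]
contact_force: [-0.3, -0.3, 3.2]
opening: 0.225
finger_force: 40.0
```

```bash
python3 - <<'E'
from h import *
s,M=st();print(s['moment'])
snap('wrist','w7.png');a=cv2.imread('pics/w7.png')
cv2.imwrite('pics/w7c.png',cv2.resize(a[120:420,80:480],None,fx=2,fy=2))
E
```

```text
t 17.02 pos [ 0.5235 -0.0165  0.101 ] xang 164.2 z [ 4.e-04  0.e+00 -1.e+00] F [-0.3 -0.3  3.2] open 0.225 ff 40.0 q [ 0.05  0.81 -0.17  1.99  0.36  0.36  0.88]
[0.03842363 0.16853158 0.0268776 ]
```

Emit:
jog_arm --turn '[[0,0,0.06],[0,0,0.14],[0,0,0.22],[0,0,0.3],[0,0,0.38],[0,0,0.45],[0,0,0.51],[0,0,0.56],[0,0,0.56],[0,0,0.56],[0,0,0.56]]' --translation '[[0,0,0],[0,0,0],[0,0,0],[0,0,0],[0,0,0],[0,0,0],[0,0,0],[0,0,0],[0,0,0],[0,0,0],[0,0,0]]' --grip '[1,1,1,1,1,1,1,1,1,1,1]'

```text
clock: 18.45
tool_pos: [0.523, -0.0175, 0.101]
eef_rot: [0.407, 0.914, -0.001, 0.0]
contact_force: [-1.9, -1.8, 7.1]
opening: 0.224
finger_force: 40.0
```

```bash
python3 - <<'E'
from h import *
s,M=st();print(s['moment'])
snap('wrist','w8.png');a=cv2.imread('pics/w8.png')
cv2.imwrite('pics/w8c.png',cv2.resize(a[120:420,80:480],None,fx=2,fy=2))
E
```

```text
t 18.45 pos [ 0.523  -0.0175  0.101 ] xang 132.0 z [-6.0e-04 -1.3e-03 -1.0e+00] F [-1.9 -1.8  7.1] open 0.224 ff 40.0 q [-0.02  0.81 -0.05  2.    0.12  0.34  0.56]
[-0.34650176  0.34366626  0.17554314]
```

View pics/w8c.png

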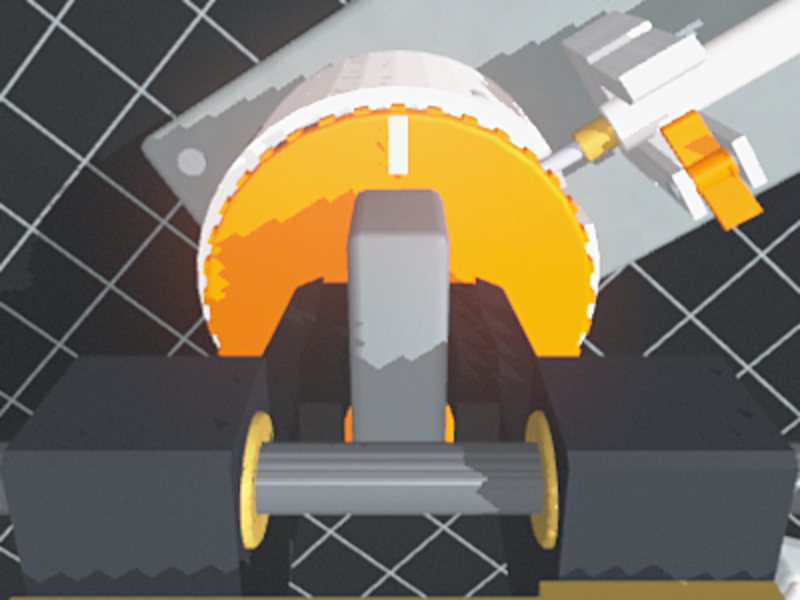

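```bash
python3 - <<'E'
from h import *
s,M=st();print(np.abs(s['qd']).max());print(r.finish_job())
E
```

```text
t 18.5 pos [ 0.523  -0.0175  0.101 ] xang 132.0 z [-6.0e-04 -1.3e-03 -1.0e+00] F [-1.9 -2.5  6.2] open 0.223 ff 40.0 q [-0.02  0.81 -0.05  2.    0.12  0.34  0.56]
0.0019576859102104606
the job is handed in; nothing more can be done
None
```

I handed in the job at 18.5 s: the awl lies in the clip under the closed jaw, and the lid is seated, turned 32° clockwise to the run mark and still gripped at 40 N; the hand-in returned no verdict.

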